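# Start a display post in its threaded boss and hold it

### The arm

A 7-joint arm with a two-finger parallel gripper is mounted at the origin on the work surface. World frame = base frame: x ahead of the robot, y to its left, z up, the work surface at z = 0. Lengths are in m, angles in rad, forces in N, time in s.
With the tool pointing down it reaches from about 0.4 to 0.875 m from the base axis. Payload 6.5 kg.
Tool frame: the origin (TCP) lies between the finger pads, 19 mm behind the fingertips; this is the grasp point; z points along the fingers, y is the line along which they close (so a half turn about z gives the same grasp; the last joint's range is limited). The gripper opens to 88 mm and grips with 3 to 60 N. Pads are 18 mm wide; open, the fingers measure 123 mm over their backs; the gripper's body (75 mm by 187 mm) begins 45 mm behind the grasp point.
Start: joints at [1.267, 0.536, -0.004, 1.538, 0.003, 1.067, -0.071], TCP at [0.153, -0.632, 0.257] pointing down, gripper open.
Joint ranges: [-2.7, 2.7], [-0.37, 2.16], [-1.27, 1.26], [0.24, 2.4], [-1.31, 4.45], [0.19, 1.91], [-2.76, 2.76]. Speed limits (rad/s): [2.39, 2.39, 3.14, 3.14, 3.14, 3.14, 3.14].

### API

Orientations are given as a unit quaternion [x, y, z, w].
In Python, from cell import * gives the robot as it stands.
- The arm moves only by the tool arm_command, never from a script. Its arguments are lists of equal length, an entry for each row: "travel": the shift along the tool's x, y, z in cm, a list of three; "twist": the turn about the tool's z in rad. A call has 1 to 12 rows; each row is the pose to reach, as a shift and turn from the pose commanded when the call began, along the tool's axes at that moment; what a row does not reach only later rows make up. A row lasts 1/10 s, in which the tool goes at most 50 mm and 8.59 degrees, less where a joint would pass 70% of its speed; a pose out of reach is approached as far as the arm can. A call with a gripper value outside its range is refused whole. "fingers" is the opening, from -1 (shut) to 1 (fully open), set as the call begins (left out, the last holds). The fingers move at their own pace and stop on an object; the grip force is fixed at half the most. Time passes only in rows, so rows that repeat a pose let the fingers close. It gives the time, the measured TCP pose, the force, the opening and the grip force at its end, in the units of the state.
- sense(): the state, without advancing time (a new reading comes with each control period).
- read_camera(name): name is "scene" or "top" or "wrist"; returns the picture (384x512x3 uint8, red, green, blue); there is no depth.
- calibration(name): a dict with "fov_y" (degrees; the focal length in pixels is half the picture's height over the tangent of half this angle, whatever the lens; pixels are square), "cx", "cy" (the principal point, pixels), "R" (3x3) and "t" (3): a world point X has camera coordinates R X + t; the wrist camera has in their place "mount" (4x4, takes a point from camera to tool coordinates, whose origin is the TCP and whose axes are the flange's). Camera axes: x right, y down, z forward; pixel columns grow to the right and rows downward; lengths in m; the calibration is good to about 2 mm. A picture is of the moment at which its call begins: read the wrist's pose just before it. calibration takes no time and is no camera call.
- close_job(): hands the job in; it is judged then, once.
The state is a dict: "time": time; "joint_positions": joint angles; "joint_velocities": joint speeds; "joint_efforts": joint torques, N m; "eef_pos": TCP position; "orientation": TCP orientation; "contact_force": force on the tool from outside, world axes, zero at the start; "torque": the same for the moment, N m; "grip_width": opening from 0.0 (shut) to 1.0 (fully open); "gripper_force": force on a finger pad.
Only numpy, scipy, OpenCV 4.12 (cv2) and the standard library are available. Lean on these libraries where they do the work, as an engineer would, in place of code of your own. Each camera call takes 0.05 s, during which the arm holds its last target. There are 200 camera calls.

### The job

The orange display post stands loose in the threaded black boss of the wooden plinth. Take it by its round column, turn it backward (anticlockwise seen from above) until you feel its thread drop off the start of the boss's thread, then turn it forward (clockwise) one full turn from there, following the thread and never forcing the post down; leave the bottles, jar, model tank and knife around it where they are. Finish while still gripping the column: the program ends with the gripper holding the post upright and just started in its thread, not wound home, so that I can run cement into the thread.

Things in the scene. Friction and masses are not known exactly. Their poses are not given: they have to be found in the camera images.
- plinth: Dark wooden display base, 160 x 160 x 34 mm, stuck to the bench (it does not move). A round black boss, 46 mm diameter, stands at its centre, up to 56 mm above the bench. Origin: centre of the underside, z up. A white tick on the boss's rim, on the plinth's +x side, shows where the boss's thread begins.
- boss_mouth (a point): Centre of the boss's mouth, on the screw axis, 56 mm above the plinth's underside; axes as the plinth's. Inside: a 28 mm bore, 20 mm deep, with a right-hand ridge thread (pitch 6 mm, 20 mm clear inside the ridge), then a 20 mm pilot bore right through.
- boss_start (a point): Upper end of the boss's thread, 11.7 mm from the axis below the white tick, 1.6 mm below the mouth: where the lower end of the post's thread lies at the crest, just before it drops.
- post: Loose orange printed post, about 150 g, 127 mm long. Origin: centre of its lower tip, z up along it. From the tip: smooth 19 mm pilot; 26 mm right-hand thread, 6 mm pitch, at 33 to 48 mm; 35 mm flange at 53 to 57 mm; smooth round column, 24 mm diameter, at 57 to 118 mm; 6 mm brass pin to 127 mm. A white tick on the flange marks its +x side. It leans up to 0.05 rad when let go.
- post_start (a point): Lower end of the post's thread, below the flange's tick, 11.7 mm from the post's axis, 33 mm above its tip. At the start it lies on the first turn of the boss's thread, 0.3 to 0.8 turn of backward turning short of the crest, where the two ticks meet. Let go, the post rests on the thread and does not turn by itself.
- post_grip (a point): Point on the post's axis, 98 mm above its tip: a good place for the TCP, gripping the column from above at any yaw. Turning, the post rises (backward) or sinks (forward) 6 mm per turn. Its tip rests 34.6 mm below the mouth at the crest, drops there to 40.6 mm if pressed lightly or let go, and is at 46.6 mm (flange 6 mm above the boss) one turn forward of the drop.
- cement: Loose amber cement bottle with green cap, 42 mm diameter, 62 mm tall; origin at centre of its underside. Bystander.
- glue: Loose white bottle with red cap, 34 mm diameter, 80 mm tall; origin at centre of its underside. Bystander.
- jar: Loose glass paint jar with black lid, 40 mm diameter, 45 mm tall; origin at centre of its underside. Bystander.
- tank: Loose olive model tank, 104 x 53 mm, 44 mm tall; origin at centre of its underside, gun along +x. Bystander.
- knife: Loose hobby knife lying flat, 140 mm long along its x, 10 mm thick; origin below its middle. Bystander.
Not all that is in view belongs to the job. What is meant by the post is not pink or purple, and is the smaller of those in its own colour.

How it is judged:
By the outcome, as a careful person would: the job done as asked, in the order asked, and still so for the second after the job is handed in, while the arm keeps its last pose, push and grip.
It also fails if it takes over 72 s, if anything falls off the work surface, if the arm or the gripper's body presses on something with over 40 N, if the wrist force passes 120 N, or if a joint passes its speed limit or range.

## Working session

There is one attempt and no reset: what is moved stays moved. The work goes in short steps, Python scripts to look and compute and a tool call to move; the robot and the scene stay as the last step left them, time stands still between calls to the robot, and variables do not carry over. Pictures are saved under pics/ and viewed, at most 10 in all, crops included, and the job is handed in when it is done.

Besides the shell and the picture viewer there is one more tool, called after "Call:" in YAML: its name, and indented under it one key for each argument. arm_command: Moves the arm, as the interface text tells. Its arguments: {"type":"object","properties":{"travel":{"type":"array"},"twist":{"type":"array"},"fingers":{"type":"number"}},"required":["travel","twist"]}

```bash
mkdir -p pics; ls; cat > h.py <<'E'
from cell import *
import numpy as np, cv2
def K(c):
    f=192/np.tan(np.radians(c["fov_y"])/2); return f,c["cx"],c["cy"]
def ray(name,u,v,s=None):
    c=calibration(name); f,cx,cy=K(c)
    d=np.array([(u-cx)/f,(v-cy)/f,1.])
    if "R" in c:
        R=np.array(c["R"]);t=np.array(c["t"]); return -R.T@t,R.T@d
    from scipy.spatial.transform import Rotation as Ro
    M=np.array(c["mount"]);W=Ro.from_quat(s["orientation"]).as_matrix();p=np.array(s["eef_pos"])
    return p+W@M[:3,3],W@M[:3,:3]@d
def onz(name,u,v,z,s=None):
    o,d=ray(name,u,v,s); return o+d*(z-o[2])/d[2]
E
python3 - <<'E'
from h import *
print(sense())
for n in("scene","top","wrist"):
    im=read_camera(n); cv2.imwrite(f"pics/{n}0.png",im[:,:,::-1]); print(n,calibration(n))
a=cv2.imread("pics/scene0.png");b=cv2.imread("pics/top0.png")
cv2.imwrite("pics/both.png",cv2.resize(np.vstack([a,b]),(400,600),interpolation=cv2.INTER_AREA))
E
```

```text
pics
{'time': 0.0, 'joint_positions': array([ 1.26683117,  0.53714533, -0.00442243,  1.53885341,  0.00263634,
        1.06732894, -0.07115977]), 'joint_velocities': array([0.00161295, 0.00015135, 0.00030672, 0.00077184, 0.00127616,
       0.00019343, 0.00204316]), 'joint_efforts': array([-5.70413033e-05, -5.70977855e+01,  9.90370139e-01, -2.51597232e+01,
       -5.62996301e-02,  1.78919442e-02,  1.61840594e-04]), 'eef_pos': array([ 0.1529242 , -0.63115427,  0.25656042]), 'orientation': array([ 9.92934547e-01,  1.18660178e-01, -1.85042302e-04, -8.44906908e-04]), 'contact_force': array([1.71657845, 0.97142055, 0.34626956]), 'torque': array([-0.02936234,  0.01209794,  0.02335229]), 'gripper_force': 0.0, 'grip_width': 0.9985019040757434}
scene {'fov_y': 49.40284821254528, 'cx': 258.4796250954832, 'cy': 194.5263999241, 'R': array([[-0.77863342,  0.62747292, -0.00278202],
       [ 0.50251917,  0.62091047, -0.60161837],
       [-0.37577185, -0.46983819, -0.79877881]]), 't': array([ 0.36086723, -0.25544294,  1.091857  ])}
top {'fov_y': 42.47786183112385, 'cx': 254.0476997203933, 'cy': 190.9274095896465, 'R': array([[-0.00979102, -0.99994964,  0.00220217],
       [-0.98709608,  0.00931312, -0.15985805],
       [ 0.15982949, -0.00373892, -0.98713756]]), 't': array([0.1000994 , 0.56246393, 1.15846399])}
wrist {'fov_y': 64.34487970463607, 'cx': 258.5997817699447, 'cy': 194.25428507816824, 'mount': array([[-5.63675798e-04, -9.65494806e-01, -2.60421699e-01,
         6.58378356e-02],
       [ 9.99999840e-01, -5.56280098e-04, -1.02104251e-04,
         6.62622896e-04],
       [-4.62862843e-05, -2.60421714e-01,  9.65494966e-01,
        -1.28213659e-01],
       [ 0.00000000e+00,  0.00000000e+00,  0.00000000e+00,
         1.00000000e+00]])}
```

View pics/scene0.png

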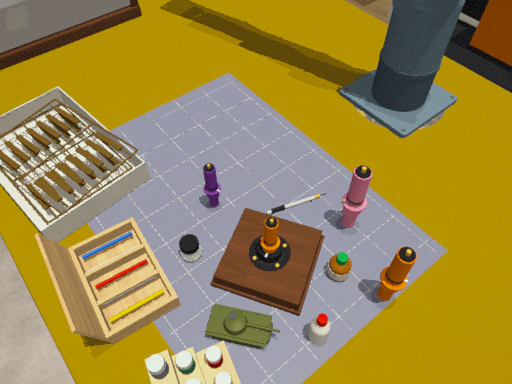

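View pics/top0.png

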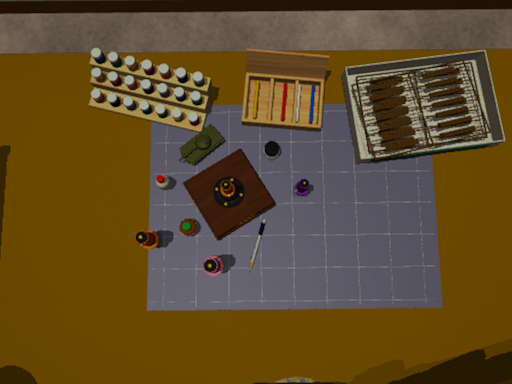

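Candidates: orange post in the plinth boss (scene 271,238; top 228,188), larger orange post (scene 398,275; top 147,239), pink (scene 355,200) and purple (scene 211,185). I choose the smaller orange one, standing in the plinth. Next comes one close crop to check it, plus measurements of the plinth.

```bash
python3 - <<'E'
from h import *
a=cv2.imread("pics/scene0.png")[205:285,220:320];b=cv2.imread("pics/top0.png")[145:240,180:280]
cv2.imwrite("pics/crop.png",np.hstack([cv2.resize(a,(400,400),interpolation=cv2.INTER_CUBIC),cv2.convertScaleAbs(cv2.resize(b,(400,400),interpolation=cv2.INTER_CUBIC),alpha=1.8)]))
t=cv2.imread("pics/top0.png")
hsv=cv2.cvtColor(t,cv2.COLOR_BGR2HSV)
m=((hsv[...,0]<16)&(hsv[...,1]>90)&(hsv[...,2]>20)).astype(np.uint8); 
m[:140]=0;m[245:]=0;m[:,:178]=0;m[:,285:]=0
n,l,s,c=cv2.connectedComponentsWithStats(m)
i=1+np.argmax(s[1:,4]);print(s[i])
pts=cv2.findNonZero((l==i).astype(np.uint8)); r=cv2.minAreaRect(pts); bx=cv2.boxPoints(r);print(r,bx)
P=np.array([onz("top",u,v,.034) for u,v in bx]);print(P.round(4),P.mean(0),[np.linalg.norm(P[k]-P[k-1]) for k in range(4)])
for z in(.0,.1,.134): print(z,onz("top",228,188,z))
for nm,z,L in(("top",.06,dict(cement=(187,227),glue=(162,181),jar=(272,150),tank=(203,145),k1=(264,222),k2=(251,268),pink=(213,266),purple=(303,187),big=(147,238))),):
  for k,(u,v) in L.items(): print(k,onz(nm,u,v,z if k[0]!='k' else .005).round(3))
E
```

```text
[ 183  149   93   91 3774]
((229.04617309570312, 193.63076782226562), (67.21726989746094, 68.2633056640625), 58.4652099609375) [[182.37712 182.83678]
 [240.5595  147.13396]
 [275.7152  204.42476]
 [217.53285 240.12758]]
[[0.5871 0.2711 0.034 ]
 [0.6762 0.1272 0.034 ]
 [0.5312 0.0419 0.034 ]
 [0.4454 0.1842 0.034 ]] [0.55998316 0.15610443 0.034     ] [np.float64(0.1661818569762176), np.float64(0.16926046029503322), np.float64(0.16820405104448755), np.float64(0.16612575504646662)]
0.0 [0.57883624 0.16036896 0.        ]
0.1 [0.56198599 0.155408   0.1       ]
0.134 [0.5562569  0.15372127 0.134     ]
cement [0.476 0.255 0.06 ]
glue [0.587 0.317 0.06 ]
jar [0.662 0.05  0.06 ]
tank [0.676 0.218 0.06 ]
k1 [0.491 0.07  0.005]
k2 [0.378 0.104 0.005]
pink [0.383 0.193 0.06 ]
purple [ 0.569 -0.023  0.06 ]
big [0.45  0.349 0.06 ]
```

View pics/crop.png

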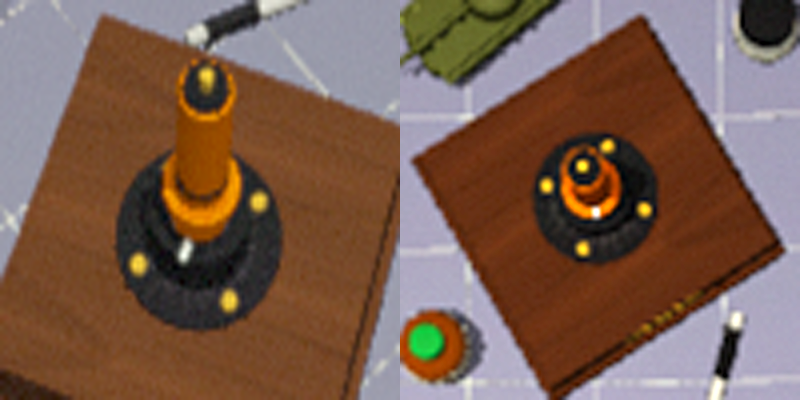

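The crop shows the smaller orange post standing in the boss. There is a white tick on the boss's rim (crop 185,250, scene px ≈266,255) and a white tick on the orange flange in the top view (crop 596,212, px ≈229,195). Next I locate the ticks and axis precisely.

```bash
cat >> h.py <<'E'
def white(n,im,x0,x1,y0,y1,smax=70,vmin=120):
    h=cv2.cvtColor(im,cv2.COLOR_BGR2HSV); m=((h[...,1]<smax)&(h[...,2]>vmin)).astype(np.uint8)
    z=np.zeros_like(m);z[y0:y1,x0:x1]=m[y0:y1,x0:x1]
    k,l,s,c=cv2.connectedComponentsWithStats(z); return [(tuple(c[i].round(1)),int(s[i,4])) for i in range(1,k)]
def tri(a,b):
    (o1,d1),(o2,d2)=a,b; A=np.stack([d1,-d2],1); k=np.linalg.lstsq(A,o2-o1,rcond=None)[0]
    p,q=o1+k[0]*d1,o2+k[1]*d2; return (p+q)/2,np.linalg.norm(p-q)
E
python3 - <<'E'
from h import *
S=cv2.imread("pics/scene0.png");T=cv2.imread("pics/top0.png")
print("scene",white("s",S,250,292,215,275)); print("top",white("t",T,214,246,175,210,90,70))
# black boss disc in each
for n,I,b in(("scene",S,(240,300,225,295)),("top",T,(205,255,165,215))):
    h=cv2.cvtColor(I,cv2.COLOR_BGR2HSV); x0,x1,y0,y1=b
    hu=h[...,0]; o=((hu>4)&(hu<22)&(h[...,1]>180)&(h[...,2]>110)).astype(np.uint8); z=np.zeros_like(o); z[y0-25:y1,x0:x1]=o[y0-25:y1,x0:x1]
    ys,xs=np.nonzero(z); print(n,"orange",xs.min(),xs.max(),ys.min(),ys.max(),[(y,xs[ys==y].min(),xs[ys==y].max()) for y in range(ys.min(),ys.max()+1)])
    ye=((hu>20)&(hu<32)&(h[...,1]>100)&(h[...,2]>90)).astype(np.uint8); z=np.zeros_like(ye); z[y0-30:y1,x0-10:x1+10]=ye[y0-30:y1,x0-10:x1+10]
    k,l,s,c=cv2.connectedComponentsWithStats(z); print("brass",[(tuple(c[i].round(1)),int(s[i,4])) for i in range(1,k)])
print("pin tri",tri(ray("scene",271,221.5),ray("top",225.6,184.5)))
print("boss tick by scene",onz("scene",266.2,255,.056),"flange tick by top",onz("top",229,195.3,.073))
print("base disc by top",onz("top",229.2,192,.037),"cams",ray("scene",0,0)[0],ray("top",0,0)[0])
E
```

```text
scene [((np.float64(284.1), np.float64(216.8)), 76), ((np.float64(266.0), np.float64(254.5)), 10)]
top [((np.float64(228.5), np.float64(195.0)), 6)]Traceback (most recent call last):
  File "<stdin>", line 8, in <module>
    return umr_minimum(a, axis, None, out, keepdims, initial, where)
ValueError: zero-size array to reduction operation minimum which has no identity
```

```bash
python3 - <<'E'
from h import *
for n,b in(("scene",(240,300,205,295)),("top",(205,255,165,215))):
    I=cv2.imread(f"pics/{n}0.png");h=cv2.cvtColor(I,cv2.COLOR_BGR2HSV).astype(int); x0,x1,y0,y1=b
    if n=="scene": print(h[245,268:275].tolist())
    m=((h[...,0]>17)&(h[...,0]<32)&(h[...,1]>80)&(h[...,2]>70)).astype(np.uint8); z=np.zeros_like(m); z[y0:y1,x0:x1]=m[y0:y1,x0:x1]
    k,l,s,c=cv2.connectedComponentsWithStats(z)
    for i in range(1,k): print(n,c[i].round(1),s[i,4],onz(n,*c[i],.037).round(4))
print("pin tri",tri(ray("scene",271.5,222),ray("top",225.6,184.5)))
print("boss tick by scene",onz("scene",266,254.5,.056),"flange tick by top",onz("top",228.5,195,.073))
print("base disc by top",onz("top",229.2,192,.037))
E
```

```text
[[14, 255, 126], [15, 255, 117], [15, 255, 110], [14, 255, 104], [14, 242, 122], [15, 255, 158], [15, 255, 198]]
scene [271.2 220.4] 24 [0.5191 0.1087 0.037 ]
scene [277.  220.5] 2 [0.5103 0.116  0.037 ]
scene [277.  224.5] 2 [0.5163 0.1231 0.037 ]
scene [272. 228.] 5 [0.529  0.1231 0.037 ]
scene [276.7 243.7] 28 [0.5445 0.1554 0.037 ]
scene [260.5 238. ] 2 [0.5604 0.1266 0.037 ]
scene [262.8 244.8] 10 [0.5664 0.1408 0.037 ]
scene [284.2 244.9] 21 [0.5353 0.1661 0.037 ]
scene [266. 248.] 1 [0.5661 0.1499 0.037 ]
scene [269. 249.] 3 [0.5631 0.155  0.037 ]
scene [254.2 257.4] 23 [0.5956 0.1515 0.037 ]
scene [276.9 264.8] 21 [0.5729 0.1892 0.037 ]
top [231.3 179.1] 9 [0.5947 0.1503 0.037 ]
top [225. 184.] 9 [0.5826 0.1659 0.037 ]
top [216.1 188.7] 9 [0.5712 0.1877 0.037 ]
top [240.7 194.3] 10 [0.5567 0.1274 0.037 ]
top [225.2 203.5] 10 [0.5343 0.1654 0.037 ]
pin tri (array([0.56394156, 0.15936728, 0.134743  ]), np.float64(0.0007475316974993157))
boss tick by scene [0.58160913 0.16837659 0.056     ] flange tick by top [0.54966033 0.15558274 0.073     ]
base disc by top [0.56262854 0.15560511 0.037     ]
```

Call:
arm_command:
  travel:
    - [4,-2.4,0]
    - [8,-4.8,0]
    - [12,-7,0]
    - [16,-9.4,0]
    - [20,-11.7,0]
    - [24,-14,0]
    - [28,-16.4,0]
    - [32,-18.7,0]
    - [36,-21,0]
    - [40,-23.4,0]
    - [42,-25,0]
    - [43,-28,0]
  twist: [0,0,0,0,0,0,0,0,0,0,0,0]
  fingers: 1

```text
time: 1.35
eef_pos: [0.5069, -0.2573, 0.2571]
orientation: [0.993, 0.119, 0.0, 0.0]
contact_force: [0.1, -0.5, 0.1]
grip_width: 0.999
gripper_force: 0.0
```

```bash
python3 - <<'E'
from h import *
s=sense();print(s["time"],s["joint_positions"].round(3),s["eef_pos"],s["orientation"])
E
```

```text
1.35 [ 0.515  0.404 -0.162  1.753  0.076  0.99  -1.007] [ 0.5068651  -0.25731281  0.25711814] [9.92883753e-01 1.19086738e-01 4.23278853e-04 1.49933180e-04]
```

Call:
arm_command:
  travel:
    - [1.6,-4.2,0]
    - [3.2,-8.4,0]
    - [4.8,-12.6,0]
    - [6.4,-16.8,0]
    - [8,-21,0]
    - [9.6,-25,0]
    - [11.2,-29,0]
    - [12.8,-33,0]
    - [14.4,-37,0]
    - [15.4,-39,0]
    - [15.4,-39,0]
    - [15.4,-39,0]
  twist: [0,0,0,0,0,0,0,0,0,0,0,0]

```text
time: 2.55
eef_pos: [0.5626, 0.1566, 0.257]
orientation: [0.993, 0.119, -0.0, 0.0]
contact_force: [0.5, 0.8, -0.3]
grip_width: 1.0
gripper_force: 0.0
```

```bash
python3 - <<'E'
from h import *
s=sense();print(s["time"],s["joint_positions"].round(3),s["eef_pos"],s["orientation"])
I=read_camera("wrist")[:,:,::-1].copy();cv2.imwrite("pics/w1.png",I)
h=cv2.cvtColor(I,cv2.COLOR_BGR2HSV).astype(int)
m=((h[...,0]>17)&(h[...,0]<32)&(h[...,1]>80)&(h[...,2]>70)).astype(np.uint8)
k,l,st,c=cv2.connectedComponentsWithStats(m)
for i in range(1,k):
    if st[i,4]>15: print(c[i].round(1),st[i,4],onz("wrist",*c[i],.037,s).round(4),onz("wrist",*c[i],.145,s).round(4))
print([(w,onz("wrist",*w[0],.056,s).round(4),onz("wrist",*w[0],.074,s).round(4)) for w in white("",I,100,420,100,384) if w[1]>8])
E
```

```text
2.55 [-0.121  0.444 -0.303  1.705  0.152  1.017 -1.809] [0.56257264 0.15662854 0.25696042] [ 9.92909443e-01  1.18871701e-01 -4.78472283e-04  3.56005627e-04]
[ 48.4 111. ] 22919 [0.5731 0.3962 0.037 ] [0.5897 0.3265 0.145 ]
[225.4   4.2] 86 [0.7208 0.2287 0.037 ] [0.6916 0.211  0.145 ]
[433.9  26. ] 5836 [0.7519 0.0162 0.037 ] [0.7131 0.0644 0.145 ]
[263.8  28.8] 20 [0.7081 0.1856 0.037 ] [0.6829 0.1813 0.145 ]
[193.6  40.3] 28 [0.6804 0.2539 0.037 ] [0.6638 0.2284 0.145 ]
[179.4  47.7] 36 [0.67  0.267 0.037] [0.6566 0.2374 0.145 ]
[206.1  59.3] 97 [0.6656 0.2378 0.037 ] [0.6536 0.2172 0.145 ]
[190.8  68.1] 66 [0.6532 0.252  0.037 ] [0.645 0.227 0.145]
[210.6  75.4] 87 [0.6511 0.23   0.037 ] [0.6436 0.2119 0.145 ]
[270.2 145.1] 42 [0.5944 0.15   0.037 ] [0.6045 0.1567 0.145 ]
[233.2 156.9] 52 [0.5714 0.1879 0.037 ] [0.5886 0.1828 0.145 ]
[281.2 181.3] 38 [0.5567 0.1273 0.037 ] [0.5784 0.141  0.145 ]
[255.  192.3] 71 [0.5365 0.1539 0.037 ] [0.5645 0.1594 0.145 ]
[158.8 217.4] 30 [0.4788 0.2594 0.037 ] [0.5247 0.2322 0.145 ]
[447.5 227.1] 89 [ 0.5492 -0.0841  0.037 ] [ 0.5732 -0.0048  0
[... 862 characters left out ...]
), (((np.float64(346.5), np.float64(205.0)), 26), array([0.5514, 0.0511, 0.056 ]), array([0.5555, 0.0577, 0.074 ])), (((np.float64(398.6), np.float64(207.6)), 23), array([ 0.5623, -0.0071,  0.056 ]), array([0.5658, 0.0027, 0.074 ])), (((np.float64(416.1), np.float64(235.1)), 151), array([ 0.5355, -0.0386,  0.056 ]), array([ 0.5405, -0.0271,  0.074 ])), (((np.float64(152.2), np.float64(322.5)), 1091), array([0.3459, 0.2413, 0.056 ]), array([0.3613, 0.2375, 0.074 ])), (((np.float64(205.9), np.float64(309.9)), 16), array([0.3799, 0.1791, 0.056 ]), array([0.3934, 0.1787, 0.074 ])), (((np.float64(292.8), np.float64(326.7)), 6089), array([0.3816, 0.0674, 0.056 ]), array([0.395 , 0.0731, 0.074 ]))]
```

View pics/w1.png

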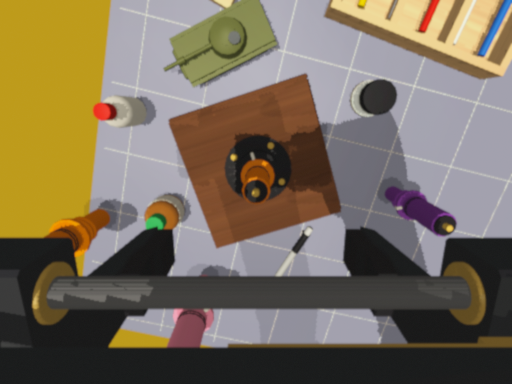

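Screws in the wrist view (270,145; 233,157; 281,181) and pin (255,192) agree with the other cameras: axis ≈ (0.5643, 0.158), post nearly upright, purple/pink/large orange posts well clear. Descending part way.

Call:
arm_command:
  travel:
    - [0,0,3]
    - [0,0,6]
    - [0,0,8]
    - [0,0,8]
    - [0,0,8]
  twist: [0,0,0,0,0]

```text
time: 3.1
eef_pos: [0.5631, 0.1557, 0.1778]
orientation: [0.993, 0.118, -0.0, 0.0]
contact_force: [-0.1, -0.7, 0.0]
grip_width: 1.0
gripper_force: 0.0
```

Call:
arm_command:
  travel:
    - [0.17,-0.2,2]
    - [0.17,-0.2,4]
    - [0.17,-0.2,5.5]
    - [0.17,-0.2,6.2]
    - [0.17,-0.2,6.2]
    - [0.17,-0.2,6.2]
    - [0.17,-0.2,6.2]
  twist: [0,0,0,0,0,0,0]

```text
time: 3.8
eef_pos: [0.5647, 0.1596, 0.1164]
orientation: [0.993, 0.119, 0.001, -0.0]
contact_force: [0.5, 0.6, -0.1]
grip_width: 1.004
gripper_force: 0.0
```

Call:
arm_command:
  travel:
    - [0,0,0]
    - [0,0,0]
    - [0,0,0]
    - [0,0,0]
    - [0,0,0]
    - [0,0,0]
    - [0,0,0]
    - [0,0,0]
  twist: [0,0,0,0,0,0,0,0]
  fingers: -1

```text
time: 4.6
eef_pos: [0.564, 0.1594, 0.1154]
orientation: [0.993, 0.119, -0.0, 0.0]
contact_force: [0.4, -0.4, 1.3]
grip_width: 0.301
gripper_force: 0.0
```

Call:
arm_command:
  travel:
    - [0,0,0]
    - [0,0,0]
    - [0,0,0]
    - [0,0,0]
  twist: [0,0,0,0]

```text
time: 5.0
eef_pos: [0.564, 0.1594, 0.1154]
orientation: [0.993, 0.119, -0.0, 0.0]
contact_force: [0.2, -0.4, 0.8]
grip_width: 0.262
gripper_force: 29.9
```

Call:
arm_command:
  travel:
    - [0,0,-0.01]
    - [0,0,-0.02]
    - [0,0,-0.03]
    - [0,0,-0.04]
    - [0,0,-0.05]
    - [0,0,-0.06]
    - [0,0,-0.07]
    - [0,0,-0.08]
    - [0,0,-0.08]
  twist: [-0.1,-0.2,-0.3,-0.4,-0.5,-0.6,-0.7,-0.8,-0.8]

```text
time: 5.9
eef_pos: [0.564, 0.1588, 0.1161]
orientation: [0.868, 0.496, -0.0, 0.0]
contact_force: [0.5, -1.7, 0.0]
grip_width: 0.263
gripper_force: 29.9
```

```bash
python3 - <<'E'
from h import *
s=sense();print(s["time"],s["joint_positions"].round(3),s["contact_force"],s["torque"])
E
```

```text
5.9 [-0.015  0.662 -0.459  1.787  0.396  0.786 -1.207] [ 0.49279872 -1.72709878  0.03385672] [-0.36953053 -0.03414496  0.02668159]
```

Call:
arm_command:
  travel:
    - [0,0,-0.01]
    - [0,0,-0.02]
    - [0,0,-0.03]
    - [0,0,-0.04]
    - [0,0,-0.05]
    - [0,0,-0.06]
    - [0,0,-0.07]
    - [0,0,-0.08]
    - [0,0,-0.09]
    - [0,0,-0.1]
    - [0,0,-0.11]
    - [0,0,-0.115]
  twist: [-0.1,-0.2,-0.3,-0.4,-0.5,-0.6,-0.7,-0.8,-0.9,-1.0,-1.1,-1.2]

```text
time: 7.1
eef_pos: [0.5641, 0.1584, 0.1171]
orientation: [0.436, 0.9, -0.001, 0.0]
contact_force: [0.1, -1.7, -0.6]
grip_width: 0.262
gripper_force: 29.9
```

Call:
arm_command:
  travel:
    - [0,0,-0.01]
    - [0,0,-0.02]
    - [0,0,-0.03]
    - [0,0,-0.04]
    - [0,0,-0.05]
    - [0,0,-0.06]
    - [0,0,-0.07]
    - [0,0,-0.08]
    - [0,0,-0.09]
    - [0,0,-0.1]
    - [0,0,-0.1]
    - [0,0,-0.1]
  twist: [-0.1,-0.2,-0.3,-0.4,-0.5,-0.6,-0.7,-0.8,-0.9,-1.0,-1.1,-1.1]

```text
time: 8.3
eef_pos: [0.5646, 0.1582, 0.1181]
orientation: [-0.097, 0.995, -0.001, 0.0]
contact_force: [2.4, -3.2, -0.2]
grip_width: 0.265
gripper_force: 29.9
```

```bash
python3 - <<'E'
from h import *
s=sense();print(s["time"],s["joint_positions"].round(3),s["contact_force"],s["torque"])
S=read_camera("scene")[:,:,::-1].copy();T=read_camera("top")[:,:,::-1].copy()
a=S[195:275,220:320]
cv2.imwrite("pics/c2.png",np.hstack([cv2.resize(a,(400,400),interpolation=cv2.INTER_CUBIC),cv2.convertScaleAbs(cv2.resize(T[145:240,180:280],(400,400),interpolation=cv2.INTER_CUBIC),alpha=1.8)]))
E
```

```text
8.3 [ 0.31   0.843 -0.964  1.767  0.824  0.993  0.777] [ 2.43836189 -3.18493158 -0.23477979] [-0.83561245 -0.64439837  0.03137203]
```

View pics/c2.png

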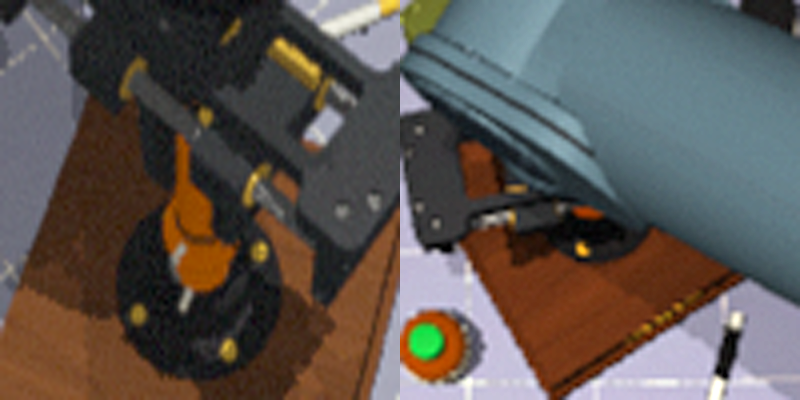

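Scene crop: the flange tick (180,258) is now close to the boss tick (185,298), a bit clockwise of meeting; gripper holds the column. Measuring the remaining angle.

```bash
python3 - <<'E'
from h import *
I=read_camera("scene")[:,:,::-1].copy()
for (c,n) in white("",I,255,285,235,262,90,90):
    for z in(.056,.075):
        p=onz("scene",*c,z); d=p[:2]-[.5643,.158]; print(c,n,z,np.linalg.norm(d).round(4),np.degrees(np.arctan2(d[1],d[0])).round(1))
E
```

```text
(np.float64(263.9), np.float64(246.0)) 8 0.056 0.0107 -31.1
(np.float64(263.9), np.float64(246.0)) 8 0.075 0.0165 10.0
(np.float64(264.0), np.float64(250.0)) 1 0.056 0.0143 4.0
(np.float64(264.0), np.float64(250.0)) 1 0.075 0.0231 23.5
(np.float64(266.0), np.float64(254.5)) 8 0.056 0.0202 30.9
(np.float64(266.0), np.float64(254.5)) 8 0.075 0.0303 37.2
```

Call:
arm_command:
  travel:
    - [0,0,0]
    - [0,0,0.0]
    - [0,0,0.0]
  twist: [-0.08,-0.15,-0.15]

```text
time: 8.75
eef_pos: [0.5646, 0.1584, 0.1182]
orientation: [-0.171, 0.985, -0.001, 0.0]
contact_force: [3.5, -4.8, -0.2]
grip_width: 0.261
gripper_force: 29.9
```

Call:
arm_command:
  travel:
    - [-0.02,-0.08,0]
    - [-0.02,-0.08,0.02]
    - [-0.02,-0.08,0.02]
  twist: [-0.05,-0.1,-0.1]

```text
time: 9.05
eef_pos: [0.5648, 0.1583, 0.1182]
orientation: [-0.22, 0.976, -0.0, 0.0]
contact_force: [2.8, -4.0, 0.5]
grip_width: 0.259
gripper_force: 29.9
```

Light upward reaction appears (thread still holding). Continuing in small turns toward the crest (~0.12 rad away).

Call:
arm_command:
  travel:
    - [-0.02,-0.05,0.02]
    - [-0.02,-0.05,0.04]
    - [-0.02,-0.05,0.04]
  twist: [-0.04,-0.08,-0.08]

```text
time: 9.35
eef_pos: [0.5652, 0.1583, 0.1181]
orientation: [-0.259, 0.966, -0.0, 0.0]
contact_force: [2.4, -3.6, 2.6]
grip_width: 0.255
gripper_force: 29.9
```

Call:
arm_command:
  travel:
    - [0,0,0]
    - [0,0,0.02]
    - [0,0,0.02]
  twist: [-0.04,-0.08,-0.08]

```text
time: 9.65
eef_pos: [0.5652, 0.1585, 0.1178]
orientation: [-0.297, 0.955, 0.0, 0.0]
contact_force: [3.0, -3.0, 1.8]
grip_width: 0.262
gripper_force: 29.9
```

Call:
arm_command:
  travel:
    - [0,0,0]
    - [0,0,0]
    - [0,0,0]
  twist: [-0.04,-0.08,-0.08]

```text
time: 9.95
eef_pos: [0.5651, 0.1584, 0.1175]
orientation: [-0.335, 0.942, 0.0, 0.0]
contact_force: [3.3, -3.0, -0.4]
grip_width: 0.261
gripper_force: 29.9
```

Call:
arm_command:
  travel:
    - [0,0,0.05]
    - [0,0,0.1]
    - [0,0,0.1]
  twist: [-0.05,-0.05,-0.05]

```text
time: 10.25
eef_pos: [0.5651, 0.1584, 0.1166]
orientation: [-0.359, 0.934, -0.0, 0.0]
contact_force: [4.6, -3.1, 0.1]
grip_width: 0.263
gripper_force: 29.9
```

Call:
arm_command:
  travel:
    - [0,0,0.1]
    - [0,0,0.2]
    - [0,0,0.2]
  twist: [0,0,0]

```text
time: 10.55
eef_pos: [0.565, 0.1583, 0.1145]
orientation: [-0.36, 0.933, -0.0, 0.0]
contact_force: [3.9, -3.1, -0.1]
grip_width: 0.262
gripper_force: 29.9
```

Call:
arm_command:
  travel:
    - [0,0,0.1]
    - [0,0,0.15]
    - [0,0,0.15]
  twist: [0,0,0]

```text
time: 10.85
eef_pos: [0.565, 0.1583, 0.1131]
orientation: [-0.36, 0.933, -0.0, 0.0]
contact_force: [4.0, -3.8, 1.6]
grip_width: 0.258
gripper_force: 29.9
```

The thread dropped about 6 mm with near-zero force and landed (Fz +1.6 N), so the drop is confirmed. Checking ticks and joints.

```bash
python3 - <<'E'
from h import *
s=sense();print(s["time"],s["joint_positions"].round(3),s["contact_force"],s["torque"])
I=read_camera("scene")[:,:,::-1].copy()
for (c,n) in white("",I,255,285,235,262,90,90):
    for z in(.056,.071):
        p=onz("scene",*c,z); d=p[:2]-[.5643,.158]; print(c,n,z,np.linalg.norm(d).round(4),np.degrees(np.arctan2(d[1],d[0])).round(1))
cv2.imwrite("pics/c3.png",cv2.resize(I[195:275,220:320],(500,400),interpolation=cv2.INTER_CUBIC))
E
```

```text
10.85 [ 0.359  0.908 -1.056  1.765  0.914  1.048  1.263] [ 3.97510382 -3.78127847  1.61521899] [-0.74405032 -1.24863398  0.01560145]
(np.float64(268.2), np.float64(248.4)) 5 0.056 0.007 27.4
(np.float64(268.2), np.float64(248.4)) 5 0.071 0.0153 39.1
(np.float64(266.0), np.float64(254.5)) 8 0.056 0.0202 30.9
(np.float64(266.0), np.float64(254.5)) 8 0.071 0.0281 36.2
```

View pics/c3.png

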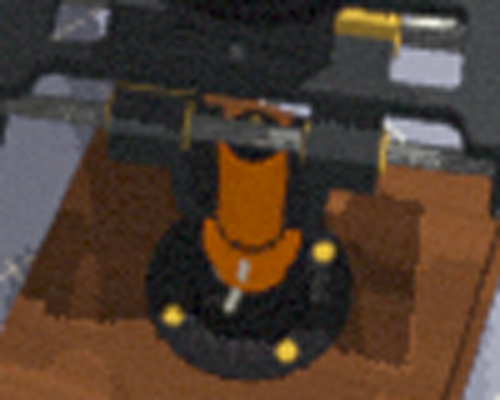

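Flange tick (crop 242,272) is now 8° past the boss tick (232,300), consistent with the drop. Now forward, following the pitch.

Call:
arm_command:
  travel:
    - [0,-0.06,0.0]
    - [0,-0.06,0.01]
    - [0,-0.06,0.02]
    - [0,-0.06,0.03]
    - [0,-0.06,0.04]
    - [0,-0.06,0.05]
    - [0,-0.06,0.06]
    - [0,-0.06,0.07]
    - [0,-0.06,0.08]
    - [0,-0.06,0.09]
    - [0,-0.06,0.1]
  twist: [0.1,0.2,0.3,0.4,0.5,0.6,0.7,0.8,0.9,1.0,1.1]

```text
time: 12.0
eef_pos: [0.5644, 0.158, 0.1119]
orientation: [0.183, 0.983, -0.0, -0.001]
contact_force: [1.3, -3.3, 3.3]
grip_width: 0.257
gripper_force: 29.9
```

Call:
arm_command:
  travel:
    - [0,0,0.01]
    - [0,0,0.02]
    - [0,0,0.03]
    - [0,0,0.04]
    - [0,0,0.05]
    - [0,0,0.06]
    - [0,0,0.07]
    - [0,0,0.08]
    - [0,0,0.085]
    - [0,0,0.095]
    - [0,0,0.105]
  twist: [0.1,0.2,0.3,0.4,0.5,0.6,0.7,0.8,0.9,1.0,1.1]

```text
time: 13.1
eef_pos: [0.564, 0.1583, 0.1108]
orientation: [0.67, 0.743, -0.001, -0.001]
contact_force: [0.5, -4.0, 4.4]
grip_width: 0.266
gripper_force: 29.9
```

Call:
arm_command:
  travel:
    - [0,0,0.01]
    - [0,0,0.02]
    - [0,0,0.03]
    - [0,0,0.04]
    - [0,0,0.05]
    - [0,0,0.06]
    - [0,0,0.07]
    - [0,0,0.08]
    - [0,0,0.085]
    - [0,0,0.095]
    - [0,0,0.095]
  twist: [0.1,0.2,0.3,0.4,0.5,0.6,0.7,0.8,0.9,1.0,1.0]

```text
time: 14.2
eef_pos: [0.5641, 0.1589, 0.1098]
orientation: [0.943, 0.332, -0.001, -0.001]
contact_force: [0.0, -1.0, 3.3]
grip_width: 0.259
gripper_force: 29.9
```

```bash
python3 - <<'E'
from h import *
s=sense();print(s["time"],s["joint_positions"].round(3),s["contact_force"],s["torque"])
E
```

```text
14.2 [-0.076  0.656 -0.373  1.792  0.328  0.756 -1.514] [ 0.04154641 -1.04958775  3.27495659] [-0.21373304  0.02539403 -0.05729926]
```

Call:
arm_command:
  travel:
    - [0,0,0]
    - [0,0,0]
    - [0,0,0]
    - [0,0,0]
    - [0,0,0]
    - [0,0,0]
  twist: [0,0,0,0,0,0]
  fingers: 0.2

```text
time: 14.8
eef_pos: [0.5652, 0.1579, 0.11]
orientation: [0.943, 0.333, -0.0, -0.0]
contact_force: [-1.5, 1.2, 0.3]
grip_width: 0.597
gripper_force: 0.0
```

Call:
arm_command:
  travel:
    - [0,0,0]
    - [0,0,0]
    - [0,0,0]
    - [0,0,0]
    - [0,0,0]
    - [0,0,0]
    - [0,0,0]
    - [0,0,0]
    - [0,0,0]
    - [0,0,0]
    - [0,0,0]
  twist: [-0.1,-0.2,-0.3,-0.4,-0.5,-0.6,-0.7,-0.8,-0.9,-1.0,-1.1]

```text
time: 15.9
eef_pos: [0.5653, 0.1578, 0.1101]
orientation: [0.629, 0.778, -0.0, 0.0]
contact_force: [-0.5, 0.8, 0.5]
grip_width: 0.602
gripper_force: 0.0
```

Call:
arm_command:
  travel:
    - [0,0,0]
    - [0,0,0]
    - [0,0,0]
    - [0,0,0]
    - [0,0,0]
    - [0,0,0]
    - [0,0,0]
    - [0,0,0]
    - [0,0,0]
    - [0,0,0]
    - [0,0,0]
  twist: [-0.1,-0.2,-0.3,-0.4,-0.5,-0.6,-0.7,-0.8,-0.9,-1.0,-1.1]

```text
time: 17.0
eef_pos: [0.5653, 0.1577, 0.11]
orientation: [0.13, 0.992, -0.0, 0.0]
contact_force: [0.1, 0.1, -0.3]
grip_width: 0.599
gripper_force: 0.0
```

Call:
arm_command:
  travel:
    - [0,0,0]
    - [0,0,0]
    - [0,0,0]
    - [0,0,0]
    - [0,0,0]
    - [0,0,0]
    - [0,0,0]
    - [0,0,0]
    - [0,0,0]
    - [0,0,0]
  twist: [-0.1,-0.2,-0.3,-0.4,-0.5,-0.6,-0.7,-0.8,-0.9,-0.9]

```text
time: 18.0
eef_pos: [0.5653, 0.1576, 0.1098]
orientation: [-0.313, 0.95, 0.0, -0.0]
contact_force: [-0.3, -0.1, -0.1]
grip_width: 0.602
gripper_force: 0.0
```

```bash
python3 - <<'E'
from h import *
s=sense();print(s["time"],s["joint_positions"].round(3),s["contact_force"],s["torque"],s["eef_pos"])
E
```

```text
18.0 [ 0.352  0.905 -1.041  1.766  0.908  1.036  1.169] [-0.27797964 -0.06548461 -0.05101142] [ 0.10726    -0.12216581 -0.01912244] [0.56527908 0.15757036 0.10977331]
```

Call:
arm_command:
  travel:
    - [0,0,0]
    - [0,0,0]
    - [0,0,0]
    - [0,0,0]
    - [0,0,0]
    - [0,0,0]
    - [0,0,0]
    - [0,0,0]
    - [0,0,0]
  twist: [0,0,0,0,0,0,0,0,0]
  fingers: -1

```text
time: 18.9
eef_pos: [0.5653, 0.1579, 0.1101]
orientation: [-0.313, 0.95, 0.0, 0.0]
contact_force: [-0.6, 0.5, 1.7]
grip_width: 0.258
gripper_force: 30.0
```

Call:
arm_command:
  travel:
    - [0,0,0.01]
    - [0,0,0.02]
    - [0,0,0.03]
    - [0,0,0.04]
    - [0,0,0.05]
    - [0,0,0.06]
    - [0,0,0.065]
    - [0,0,0.075]
    - [0,0,0.085]
    - [0,0,0.095]
    - [0,0,0.105]
  twist: [0.1,0.2,0.3,0.4,0.5,0.6,0.7,0.8,0.9,1.0,1.1]

```text
time: 20.0
eef_pos: [0.5653, 0.1579, 0.1091]
orientation: [0.232, 0.973, 0.0, 0.0]
contact_force: [0.0, -0.2, 1.3]
grip_width: 0.262
gripper_force: 30.0
```

Very light forces. Continuing.

Call:
arm_command:
  travel:
    - [0,0,0.01]
    - [0,0,0.02]
    - [0,0,0.03]
    - [0,0,0.04]
    - [0,0,0.05]
    - [0,0,0.06]
    - [0,0,0.065]
    - [0,0,0.075]
    - [0,0,0.085]
    - [0,0,0.095]
    - [0,0,0.105]
  twist: [0.1,0.2,0.3,0.4,0.5,0.6,0.7,0.8,0.9,1.0,1.1]

```text
time: 21.1
eef_pos: [0.5652, 0.158, 0.108]
orientation: [0.706, 0.708, 0.0, -0.0]
contact_force: [-0.2, -0.1, 1.6]
grip_width: 0.26
gripper_force: 30.0
```

Call:
arm_command:
  travel:
    - [0,0,0.01]
    - [0,0,0.02]
    - [0,0,0.03]
    - [0,0,0.04]
    - [0,0,0.05]
    - [0,0,0.06]
    - [0,0,0.065]
    - [0,0,0.075]
    - [0,0,0.085]
    - [0,0,0.085]
    - [0,0,0.085]
  twist: [0.1,0.2,0.3,0.4,0.5,0.6,0.7,0.8,0.9,0.95,0.95]

```text
time: 22.2
eef_pos: [0.5651, 0.1582, 0.1071]
orientation: [0.951, 0.309, -0.0, -0.0]
contact_force: [-0.7, 0.7, 0.4]
grip_width: 0.264
gripper_force: 30.0
```

```bash
python3 - <<'E'
from h import *
s=sense();print(s["time"],s["joint_positions"].round(3),s["contact_force"],s["torque"],s["eef_pos"],s["orientation"])
I=read_camera("scene")[:,:,::-1].copy();print(sense()["time"])
for (c,n) in white("",I,255,285,235,262,90,90):
    for z in(.056,.066):
        p=onz("scene",*c,z); d=p[:2]-[.5643,.158]; print(c,n,z,np.linalg.norm(d).round(4),np.degrees(np.arctan2(d[1],d[0])).round(1))
cv2.imwrite("pics/c4.png",cv2.resize(I[185:275,220:320],(600,540),interpolation=cv2.INTER_CUBIC))
E
```

```text
22.2 [-0.081  0.659 -0.366  1.792  0.327  0.75  -1.561] [-0.71907993  0.74758029  0.37614313] [ 0.08489626  0.02530256 -0.12186519] [0.5651078  0.158166   0.10714267] [ 9.51120713e-01  3.08819347e-01 -3.16580825e-05 -2.35212646e-06]
22.25
(np.float64(266.6), np.float64(252.6)) 14 0.056 0.0162 29.9
(np.float64(266.6), np.float64(252.6)) 14 0.066 0.0215 34.8
```

View pics/c4.png

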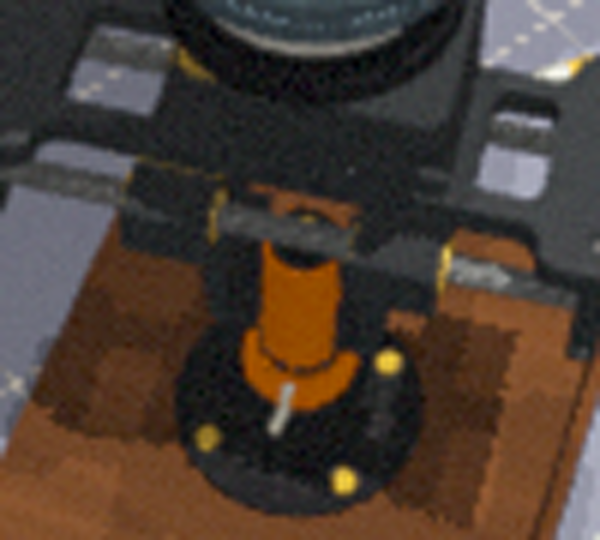

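The two ticks (crop 287,393 and 277,425) form one line. One full turn from the drop is done, the post is upright, 6 mm lower, at low force and still gripped. Handing in.

```bash
python3 -c "
from h import *
print(close_job())"
```

```text
the job is handed in; nothing more can be done
None
```

The job is handed in. I turned the orange post back until it dropped off its thread start (about 6 mm, at near-zero force), then forward one full turn until the ticks lined up. The gripper still holds it upright, with the flange about 6 mm above the boss. I released and regripped the column once partway through the forward turn, and nothing around it was touched.

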